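Free the hold-up pawl and press the foot ring home

TASK

The lever of the small bench press is held up by its ratchet. Press the pawl's thumb tab down until the pawl flips over and stays clear of the ratchet wheel, then push the lever down until the ram has pressed the copper foot ring fully home on the upturned bowl, and leave the lever down there with the pawl still clear. Only press and push: pick nothing up, and leave the bowl centred on its anvil and everything else on the bench where it lies.

Things in the scene. Friction and masses are not known exactly. Their poses are not given: they have to be found in the camera images.
- press: Dark grey rack-and-pinion bench press, fixed at any of many turns. Base 220 x 110 x 30 mm; head 54 mm wide, 150-245 mm up; square ram to 295 mm. Origin: on the bench below the pinion shaft; x to the rear (column), y to the ratchet wheel's side, z up. The shaft runs along y, 195 mm up; the ram's axis is 32.5 mm in front (-x) of it.
- pawl (a joint): Hold-up pawl, rad: 0 = nose in the ratchet teeth, 0.35 = fully clear. Over-centre spring: short of 0.17 it springs back in, beyond it flips clear and stays. The nose leaves the teeth at about 0.15; while it is in, the wheel stops the lever at about 0.18 rad of the lever's joint. Takes 3 to 4 N on the tab.
- pawl_tab (a point): Centre of the top of the pawl's thumb tab, a ribbed 26 x 26 x 6 mm steel pad in front of the head on the ratchet side (press frame, pawl in: x -118, y +60, z 264 mm). The pawl's pivot lies at x -60, z 245 mm, axis along y: pressing the tab down about 20 mm in an arc round it lifts the nose out. Free space over and under the tab.
- lever (a joint): Lever with shaft and ratchet wheel, rad: 0 = bar slopes 0.62 rad up towards the front (press -x), 0.62 = level, larger = lower; stop at 1.12. Starts at 0.02 to 0.16; stiff, stays where it is left. The ram goes down 20 mm per rad: it meets the ring at about 0.65, ring home at about 1.0. About 4 N at the grip point moves it, 8 to 12 N while the ring goes on.
- lever_grip (a point): Point on the axis of the lever bar (plain round steel rod, 18 mm thick), 180 mm from the shaft, on the side away from the ratchet: press frame x = -0.18 cos(0.62 - lever), y = -0.075, z = 0.195 + 0.18 sin(0.62 - lever) m. About 295 mm up at the start, 130 mm when the ring is home.
- lever_end (a point): Centre of the black ball at the end of the lever bar, 215 mm from the pinion shaft.
- bowl: Small copper bowl, 100 mm across the rim, 40 mm high, upside down on the anvil plate under the ram (rim 45 mm above the bench), over a short stake. Its bottom, now uppermost, has a spigot 43 mm across, 9 mm high. Origin: centre of the rim plane; z up. Loose, 0.25 kg.
- foot_ring (a joint): How far the foot ring is pressed down on the bowl's spigot, m: 0 = only started, 0.007 = fully home against the bowl. A tight fit (about 45 N under the ram): it stays where it is left.
- ring_top (a point): Centre of the top of the copper foot ring (55 mm outside, 45 mm inside, 11 mm high), on the upturned bowl; it starts about 103 mm above the bench, under the ram's 54 mm round pad.
- hammer: Bench hammer, wooden handle, 240 mm long, lying beside the press; a bystander. Origin: underside, middle of the length; handle to -x.
- spare_ring: Spare copper foot ring, 55 mm outside, 11 mm high, lying in front of the press; a bystander. Origin: centre of its underside.
- rivet_tin: Open aluminium tin of copper rivets, 66 mm across, 45 mm high, beside the press; a bystander. Origin: centre of its underside.
- punch: Steel doming punch standing on end, 32 mm across, 90 mm high, beside the press; a bystander. Origin: centre of its underside.
- open_bowl: Copper bowl standing the right way up, 120 mm across, 50 mm high; a bystander. Origin: centre of its underside.
- mallet: Wooden mallet lying down, 260 mm long, head 60 mm thick; a bystander. Origin: on the bench near its middle.
- brush: Flat bench brush, 180 mm long, lying at the rear; a bystander. Origin: centre of its underside.

How it is judged:
By the outcome, as a careful person would: the job done as asked, in the order asked, and still so for the second after the job is handed in, with the robot touching nothing.
It also fails if it takes over 48 s, if anything falls off the work surface, if the arm or the gripper's body presses on something with over 40 N, if the wrist force passes 120 N, or if a joint passes its speed limit or range.

ROBOT

A 6-joint arm with a two-finger parallel gripper is mounted at the origin on the work surface. World frame = base frame: x ahead of the robot, y to its left, z up, the work surface at z = 0. Lengths are in m, angles in rad, forces in N, time in s.
With the tool pointing down it reaches from about 0.275 to 0.875 m from the base axis. Payload 12.5 kg.
Tool frame: the origin (TCP) lies on the centre line of the jaws, within the pads' length; the fingertips stand 19 mm ahead of it and the grasp point (between the pads) is the TCP; z points along the fingers, y is the direction in which the jaws open and shut (so a half turn about z gives the same grasp; the last joint's range is limited). The gripper opens to 85 mm and grips with 20 to 120 N. Pads are 22 mm wide; open, the fingers measure 114 mm over their backs; the gripper's body (76 mm by 85 mm) begins 54 mm behind the grasp point. The pads swing forward as they close: fully open they stand 13 mm farther back than shut.
Start: joints at [-1.251, 0.351, 1.652, -0, 1.139, -0.085], TCP at [0.217, -0.506, 0.25] pointing down, gripper open.
Joint ranges: [-2.75, 2.75], [-0.79, 2.1], [0.01, 2.65], [-1.57, 4.71], [0.07, 3.14], [-2.87, 2.87]. Speed limits (rad/s): [2.22, 2.22, 2.79, 3.14, 3.14, 3.14].

INTERFACE

Orientations are given as a 3x3 rotation matrix whose columns are the frame's x, y, z axes.
In Python, from workcell import arm gives the robot as it stands.
- The arm moves only by the tool move_arm, never from a script. Its argument "steps" is a list of rows, each an object of numbers: "tx", "ty", "tz": the shift along the tool's x, y, z in m; "ax", "ay", "az": the turn, a rotation vector about the tool's x, y, z in rad; "claw": the finger opening in m, from 0 to 0.0854. In form: [{"tx": .., "ty": .., "tz": .., "ax": .., "ay": .., "az": .., "claw": ..}, ...]. A call has 1 to 5 rows; each row shifts and turns the commanded pose from where the row before left it, along the tool's axes as they then stand; what a row does not reach is not made up. A row lasts 1/12 s, in which the tool goes at most 41.7 mm and 7.16 degrees, less where a joint would pass 70% of its speed; a pose out of reach is approached as far as the arm can. A call is refused whole if a number of a shift passes 0.0417 or a number of a turn 0.125, either way. A call with a gripper value outside its range is refused whole. The fingers move at their own pace and stop on an object; "newtons" is the grip in N (left out, the last holds). Time passes only in rows, so rows that do not move let the fingers close. It gives the time, the measured TCP pose, the force and the opening at its end, in the units of the state.
- arm.observe(): the state, without advancing time (a new reading comes with each control period).
- arm.snapshot(name): name is "side" or "top" or "wrist"; returns the picture (480x640x3 uint8, red, green, blue); there is no depth.
- arm.calibration(name): a dict with "K" (3x3 intrinsics, pixels), "R" (3x3) and "t" (3): a world point X has camera coordinates R X + t; the wrist camera has in their place "mount" (4x4, takes a point from camera to tool coordinates, whose origin is the TCP and whose axes are the flange's). Camera axes: x right, y down, z forward; pixel columns grow to the right and rows downward; lengths in m; the calibration is good to about 2 mm. A picture is of the moment at which its call begins: read the wrist's pose just before it. calibration takes no time and is no camera call.
- arm.hand_in(): hands the job in, once; it reports no verdict.
Trained networks look in the newest picture that a camera, given by its name, has taken for a name from the list of things; names that differ only in an ending like _2 or _b are one class to them, and where a whole thing is asked for, a point or a joint stands for the part that bears it (a point fixed in the world has none). Each returns a list of dicts, best first, with "confidence" (0 to 1); they miss things now and then, are a little off and sometimes report something else, mostly with a low value. They report only what shows in the picture. A call takes as long as a camera call.
- arm.spot_in(camera, thing): "point" ([x, y, z] in m, in the coordinates of the camera as it stood for that picture, good to about 4 mm: the middle of the surface that is visible of it).
- arm.place_of(camera, thing): "point" ([x, y, z] in m, in the coordinates of the camera as it stood for that picture, good to about 4 mm: a listed point, or the origin of a listed thing).
The state is a dict: "time": time; "joint_positions": joint angles; "qd": joint speeds; "tau": joint torques, N m; "ee_pos": TCP position; "ee_rot": TCP orientation; "ft_force": force on the tool from outside, world axes, zero at the start; "torque": the same for the moment, N m; "opening": finger opening in m.
Only numpy, scipy, OpenCV 4.12 (cv2) and the standard library are available. Lean on these libraries where they do the work, as an engineer would, in place of code of your own. Each camera call takes 0.05 s, during which the arm holds its last target.

## Working session

There is one attempt and no reset: what is moved stays moved. The work goes in short steps, Python scripts to look and compute and a tool call to move; the robot and the scene stay as the last step left them, time stands still between calls to the robot, and variables do not carry over. Pictures are saved under pics/ and viewed, and the job is handed in when it is done.

Besides the shell and the picture viewer there is one more tool, called after ">>>" as a command line: name --argument value ..., lists and objects as JSON in quotes. move_arm: Moves the arm, as the interface text tells. Its arguments: {"type":"object","properties":{"steps":{"type":"array","items":{"type":"object","properties":{"tx":{"type":"number"},"ty":{"type":"number"},"tz":{"type":"number"},"ax":{"type":"number"},"ay":{"type":"number"},"az":{"type":"number"},"claw":{"type":"number"}}}},"newtons":{"type":"number"}},"required":["steps"]}

```bash
ls; mkdir -p pics; cat > h.py <<'E'
import numpy as np,cv2
from workcell import arm
def snap(c,n):
    im=arm.snapshot(c); cv2.imwrite(f'pics/{n}.png',im[:,:,::-1]); return im
def w(c,p):
    k=arm.calibration(c)
    if c=='wrist':
        o=arm.observe(); q=np.array(k['mount'])@np.r_[p,1]; return np.array(o['ee_rot'])@q[:3]+o['ee_pos']
    return np.array(k['R']).T@(np.array(p)-k['t'])
def proj(c,X):
    k=arm.calibration(c); q=np.array(k['R'])@X+k['t']; q=np.array(k['K'])@q; return q[:2]/q[2]
E
python3 - <<'E'
from h import *
np.set_printoptions(precision=4,suppress=True)
o=arm.observe();print(o)
for c in('side','top'):
    snap(c,c+'0')
    for t in ('press','pawl_tab','lever_grip','lever_end','ring_top','bowl','hammer','spare_ring','rivet_tin','punch','open_bowl','mallet'):
        r=arm.place_of(c,t)
        print(c,t,[(round(d['confidence'],2),w(c,d['point'])) for d in r[:2]])
E
```

```text
pics
{'time': 0.0, 'joint_positions': array([-1.2506,  0.3513,  1.6525, -0.    ,  1.1391, -0.0846]), 'qd': array([-0.0007,  0.0004, -0.0003,  0.0005, -0.0008,  0.0004]), 'tau': array([  0.0019, -50.6089, -29.1401,   0.0001,   0.0046,  -0.    ]), 'ee_pos': array([ 0.2165, -0.5052,  0.2497]), 'ee_rot': array([[ 0.9192,  0.3938, -0.0004],
       [ 0.3938, -0.9192,  0.0012],
       [ 0.0001, -0.0012, -1.    ]]), 'ft_force': array([ 0.263 , -0.7725, -0.3485]), 'torque': array([ 0.0434, -0.0316,  0.0067]), 'opening': 0.08554130351357633}
side press [(0.75, array([ 0.6187,  0.0021, -0.002 ]))]
side pawl_tab [(0.62, array([0.6889, 0.111 , 0.2629]))]
side lever_grip [(0.69, array([0.5673, 0.1721, 0.2925])), (0.18, array([0.6216, 0.0398, 0.1008]))]
side lever_end [(0.68, array([0.5705, 0.192 , 0.3114])), (0.31, array([0.6816, 0.1502, 0.004 ]))]
side ring_top [(0.49, array([0.6224, 0.038 , 0.1051])), (0.46, array([0.6785, 0.3384, 0.0031]))]
side bowl [(0.88, array([0.6259, 0.0388, 0.0481]))]
side hammer [(0.87, array([0.4556, 0.0967, 0.0042]))]
side spare_ring [(0.56, array([0.6815, 0.154 , 0.0
[... 208 characters left out ...]
), (0.57, array([ 0.5041, -0.5097, -0.0057]))]
top pawl_tab [(0.85, array([0.6939, 0.1142, 0.2633]))]
top lever_grip [(0.77, array([0.5626, 0.1656, 0.2913])), (0.52, array([0.5753, 0.1935, 0.303 ]))]
top lever_end [(0.66, array([0.5724, 0.195 , 0.3078]))]
top ring_top [(0.36, array([0.626 , 0.0356, 0.1041]))]
top bowl [(0.59, array([0.6172, 0.0333, 0.0421]))]
top hammer [(0.63, array([0.4595, 0.0959, 0.0007]))]
top spare_ring [(0.51, array([0.6759, 0.1542, 0.0024]))]
top rivet_tin [(0.56, array([ 0.5023, -0.0527, -0.0011]))]
top punch [(0.58, array([ 0.7243, -0.0699, -0.0021]))]
top open_bowl [(0.88, array([ 0.4245,  0.3758, -0.0032]))]
top mallet [(0.65, array([ 0.5047, -0.5085, -0.0105]))]
```

View pics/side0.png

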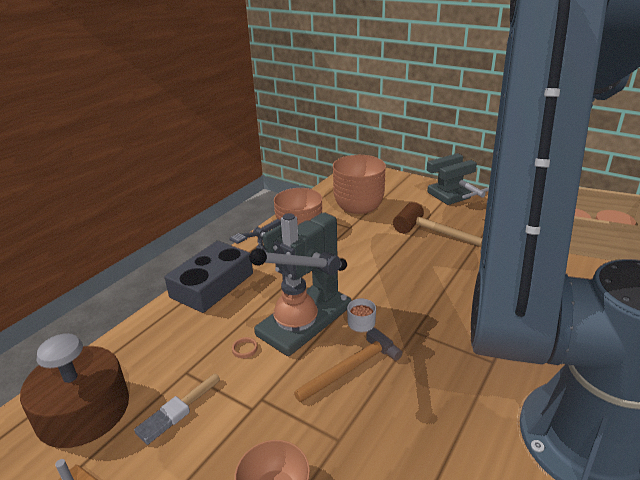

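View pics/top0.png

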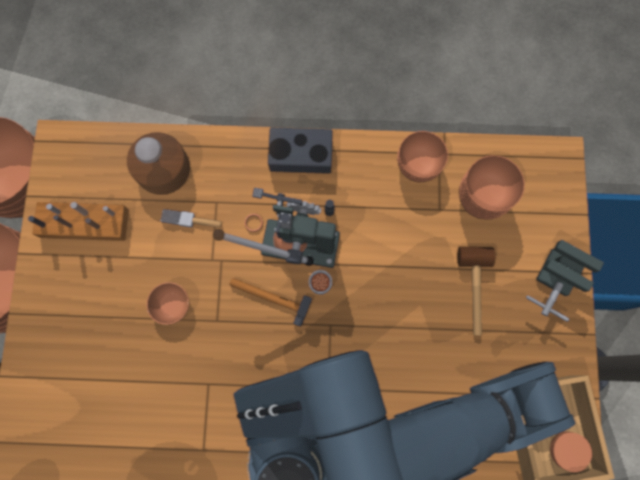

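```bash
cat >> h.py <<'E'
def go(p,yaw=None,step=.04):
    o=arm.observe();R=np.array(o['ee_rot']);d=R.T@(np.array(p)-o['ee_pos'])
    n=int(np.ceil(np.abs(d).max()/step)); print('t',round(o['time'],2),'tool shift',d.round(4),'rows',n,'per row',(d/n).round(4),'F',o['ft_force'].round(1))
E
python3 - <<'E'
from h import *
from scipy.optimize import least_squares
M={'press':[(.6187,.0021,-.002),(.6161,.0011,-.002)],'tab':[(.6889,.111,.2629),(.6939,.1142,.2633)],'grip':[(.5673,.1721,.2925),(.5626,.1656,.2913)],'end':[(.5705,.192,.3114),(.5724,.195,.3078)],'bowl':[(.6259,.0388,.0481),(.6172,.0333,.0421)],'ring':[(.6224,.038,.1051),(.626,.0356,.1041)]}
def L(l):
    a=.62-l
    return dict(press=(0,0,0),tab=(-.118,.06,.264),grip=(-.18*np.cos(a),-.075,.195+.18*np.sin(a)),end=(-.215*np.cos(a),-.075,.195+.215*np.sin(a)),bowl=(-.0325,0,.045),ring=(-.0325,0,.103))
def W(v,p):
    c,s=np.cos(v[2]),np.sin(v[2]); return np.array([v[0]+c*p[0]-s*p[1],v[1]+s*p[0]+c*p[1],p[2]])
f=lambda v:np.concatenate([W(v,L(v[3])[k])-m for k in M for m in M[k]])
r=least_squares(f,[.617,.001,-1.7,.06],loss='soft_l1',f_scale=.004);v=r.x
print(v.round(4)); print(f(v).reshape(-1,3).round(4))
for k in M: print(k,W(v,L(v[3])[k]).round(4),proj('side',W(v,L(v[3])[k])).round(),proj('top',W(v,L(v[3])[k])).round())
np.save('v.npy',v)
t=W(v,L(v[3])['tab']);go((t[0],t[1],.38))
R=np.array(arm.observe()['ee_rot']);print('turn world', (v[2]+np.pi/2)-np.arctan2(R[1,1],R[0,1]))
E
```

```text
[ 0.6176  0.0039 -1.7182  0.0564]
[[-0.0011  0.0018  0.002 ]
 [ 0.0015  0.0028  0.002 ]
 [ 0.0053  0.0008  0.0011]
 [ 0.0003 -0.0024  0.0007]
 [-0.0016 -0.0066 -0.0013]
 [ 0.0031 -0.0001 -0.0001]
 [-0.0004  0.0027 -0.0015]
 [-0.0023 -0.0003  0.0021]
 [-0.0036 -0.0027 -0.0031]
 [ 0.0051  0.0028  0.0029]
 [-0.0001 -0.0019 -0.0021]
 [-0.0037  0.0005 -0.0011]]
press [0.6176 0.0039 0.    ] [306. 320.] [301. 245.]
tab [0.6942 0.1118 0.264 ] [238. 237.] [257. 192.]
grip [0.5657 0.1655 0.2912] [271. 258.] [231. 238.]
end [0.5701 0.1947 0.3099] [258. 257.] [218. 234.]
bowl [0.6223 0.0361 0.045 ] [296. 313.] [290. 239.]
ring [0.6223 0.0361 0.103 ] [294. 292.] [289. 235.]
t 1.3 tool shift [ 0.6821 -0.3794 -0.1297] rows 18 per row [ 0.0379 -0.0211 -0.0072] F [ 0.2  0.3 -0.4]
turn world 1.0186562855892882
```

>>> move_arm --steps '[{"tz":-0.026,"az":-0.12,"claw":0},{"tz":-0.026,"az":-0.12,"claw":0},{"tz":-0.026,"az":-0.12,"claw":0},{"tz":-0.026,"az":-0.12,"claw":0},{"tz":-0.026,"az":-0.12,"claw":0}]' --newtons 40

```text
schema error: expected keys tx, ty, tz, ax, ay, az, claw
```

>>> move_arm --steps '[{"az":-0.12},{"az":-0.12},{"az":-0.12},{"az":-0.06},{}]'

```text
schema error: expected keys tx, ty, tz, ax, ay, az, claw
```

```bash
python3 - <<'E'
from h import *
o=arm.observe();print(o['ee_pos'],o['ee_rot'],o['opening'])
go((.6942,.1118,.38))
E
```

```text
[ 0.21664764 -0.50550562  0.25028528] [[ 9.19192798e-01  3.93807822e-01  2.40505979e-05]
 [ 3.93807820e-01 -9.19192797e-01  5.46251730e-05]
 [ 4.36189567e-05 -4.07397520e-05 -9.99999998e-01]] 0.0852191338467048
t 1.3 tool shift [ 0.6821 -0.3794 -0.1297] rows 18 per row [ 0.0379 -0.0211 -0.0072] F [ 0.2  0.3 -0.4]
```

All keys are required in every row.

>>> move_arm --steps '[{"tx":0,"ty":0,"tz":-0.026,"ax":0,"ay":0,"az":-0.12,"claw":0},{"tx":0,"ty":0,"tz":-0.026,"ax":0,"ay":0,"az":-0.12,"claw":0},{"tx":0,"ty":0,"tz":-0.026,"ax":0,"ay":0,"az":-0.12,"claw":0},{"tx":0,"ty":0,"tz":-0.026,"ax":0,"ay":0,"az":-0.12,"claw":0},{"tx":0,"ty":0,"tz":-0.026,"ax":0,"ay":0,"az":-0.12,"claw":0}]' --newtons 40

```text
time: 1.72
ee_pos: [0.2166, -0.5053, 0.3816]
ee_rot: [[0.531, 0.847, 0.0], [0.847, -0.531, -0.0], [-0.0, 0.0, -1.0]]
ft_force: [-0.7, -0.0, -0.3]
opening: 0.0253
```

>>> move_arm --steps '[{"tx":0,"ty":0,"tz":0,"ax":0,"ay":0,"az":-0.12,"claw":0},{"tx":0,"ty":0,"tz":0,"ax":0,"ay":0,"az":-0.12,"claw":0},{"tx":0,"ty":0,"tz":0,"ax":0,"ay":0,"az":-0.12,"claw":0},{"tx":0,"ty":0,"tz":0,"ax":0,"ay":0,"az":-0.06,"claw":0},{"tx":0,"ty":0,"tz":0,"ax":0,"ay":0,"az":0,"claw":0}]'

```text
time: 2.13
ee_pos: [0.2166, -0.5055, 0.3803]
ee_rot: [[0.143, 0.99, -0.0], [0.99, -0.143, 0.0], [0.0, -0.0, -1.0]]
ft_force: [0.5, -1.0, -0.2]
opening: 0.0
```

```bash
python3 - <<'E'
from h import *
o=arm.observe();print(o['ee_pos'],o['ee_rot'],o['opening'])
go((.6942,.1118,.38))
E
```

```text
[ 0.21662876 -0.50548042  0.38027274] [[ 1.42750755e-01  9.89758668e-01 -2.48602873e-05]
 [ 9.89758664e-01 -1.42750752e-01  9.39936520e-05]
 [ 8.94822071e-05 -3.80233496e-05 -9.99999995e-01]] 4.755483104964502e-06
t 2.13 tool shift [6.791e-01 3.846e-01 3.000e-04] rows 17 per row [0.0399 0.0226 0.    ] F [ 0.5 -1.  -0.2]
```

>>> move_arm --steps '[{"tx":0.034,"ty":0.0192,"tz":0,"ax":0,"ay":0,"az":0,"claw":0},{"tx":0.034,"ty":0.0192,"tz":0,"ax":0,"ay":0,"az":0,"claw":0},{"tx":0.034,"ty":0.0192,"tz":0,"ax":0,"ay":0,"az":0,"claw":0},{"tx":0.034,"ty":0.0192,"tz":0,"ax":0,"ay":0,"az":0,"claw":0},{"tx":0.034,"ty":0.0192,"tz":0,"ax":0,"ay":0,"az":0,"claw":0}]'

```text
time: 2.55
ee_pos: [0.337, -0.3497, 0.3804]
ee_rot: [[0.149, 0.989, 0.0], [0.989, -0.149, -0.0], [-0.0, 0.0, -1.0]]
ft_force: [1.2, -0.6, 0.2]
opening: 0.0001
```

>>> move_arm --steps '[{"tx":0.034,"ty":0.0192,"tz":0,"ax":0,"ay":0,"az":0,"claw":0},{"tx":0.034,"ty":0.0192,"tz":0,"ax":0,"ay":0,"az":0,"claw":0},{"tx":0.034,"ty":0.0192,"tz":0,"ax":0,"ay":0,"az":0,"claw":0},{"tx":0.034,"ty":0.0192,"tz":0,"ax":0,"ay":0,"az":0,"claw":0},{"tx":0.034,"ty":0.0192,"tz":0,"ax":0,"ay":0,"az":0,"claw":0}]'

```text
time: 2.97
ee_pos: [0.4569, -0.1953, 0.3805]
ee_rot: [[0.148, 0.989, 0.0], [0.989, -0.148, -0.0], [-0.0, 0.001, -1.0]]
ft_force: [0.1, -0.5, 0.4]
opening: 0.0003
```

>>> move_arm --steps '[{"tx":0.034,"ty":0.0192,"tz":0,"ax":0,"ay":0,"az":0,"claw":0},{"tx":0.034,"ty":0.0192,"tz":0,"ax":0,"ay":0,"az":0,"claw":0},{"tx":0.034,"ty":0.0192,"tz":0,"ax":0,"ay":0,"az":0,"claw":0},{"tx":0.034,"ty":0.0192,"tz":0,"ax":0,"ay":0,"az":0,"claw":0},{"tx":0.034,"ty":0.0192,"tz":0,"ax":0,"ay":0,"az":0,"claw":0}]'

```text
time: 3.38
ee_pos: [0.5767, -0.041, 0.3804]
ee_rot: [[0.148, 0.989, 0.0], [0.989, -0.148, -0.0], [-0.0, 0.0, -1.0]]
ft_force: [-0.2, -0.9, 0.3]
opening: 0.0001
```

```bash
python3 - <<'E'
from h import *
o=arm.observe();print(o['ee_pos'],o['joint_positions'])
snap('wrist','w1')
for t in ('pawl_tab','press','lever_grip','lever_end'):print(t,[(round(d['confidence'],2),w('wrist',d['point']).round(4)) for d in arm.place_of('wrist',t)[:2]])
go((.6942,.1118,.38))
E
```

```text
[ 0.57665285 -0.04096082  0.38037458] [-1.51421845e-01  3.07080139e-01  1.39329471e+00 -3.11237966e-05
  1.44096058e+00 -2.74733711e-03]
pawl_tab []
press [(0.85, array([ 6.163e-01,  7.800e-03, -1.000e-04]))]
lever_grip []
lever_end []
t 3.63 tool shift [ 0.1706  0.0947 -0.    ] rows 5 per row [ 0.0341  0.0189 -0.    ] F [ 0.4 -0.4  0.1]
```

>>> move_arm --steps '[{"tx":0.034,"ty":0.019,"tz":0,"ax":0,"ay":0,"az":0,"claw":0},{"tx":0.034,"ty":0.019,"tz":0,"ax":0,"ay":0,"az":0,"claw":0},{"tx":0.034,"ty":0.019,"tz":0,"ax":0,"ay":0,"az":0,"claw":0},{"tx":0.034,"ty":0.019,"tz":0,"ax":0,"ay":0,"az":0,"claw":0},{"tx":0.034,"ty":0.019,"tz":0,"ax":0,"ay":0,"az":0,"claw":0}]'

```text
time: 4.05
ee_pos: [0.6951, 0.1113, 0.3809]
ee_rot: [[0.149, 0.989, 0.001], [0.989, -0.149, -0.0], [-0.0, 0.001, -1.0]]
ft_force: [0.9, -0.8, 0.9]
opening: 0.0001
```

```bash
python3 - <<'E'
from h import *
o=arm.observe();print(o['ee_pos'],o['joint_positions'])
snap('wrist','w2')
for t in ('pawl_tab','press','lever_grip','lever_end'):print(t,[(round(d['confidence'],2),w('wrist',d['point']).round(4)) for d in arm.place_of('wrist',t)[:2]])
go((.6942,.1118,.29))
E
```

```text
[0.6951037  0.11127637 0.3808606 ] [ 9.27098376e-02  5.73796632e-01  9.98133764e-01 -2.12184817e-04
  1.56905929e+00  2.41918552e-01]
pawl_tab [(0.83, array([0.6976, 0.1165, 0.2672])), (0.72, array([ 0.5044, -0.0574,  0.0031]))]
press [(0.59, array([0.6141, 0.0082, 0.001 ])), (0.49, array([ 0.4613,  0.0914, -0.002 ]))]
lever_grip [(0.87, array([0.57  , 0.1649, 0.2916])), (0.49, array([ 7.219e-01, -7.580e-02,  2.000e-04]))]
lever_end [(0.76, array([0.5706, 0.1882, 0.3084]))]
t 4.3 tool shift [ 0.0019 -0.0002  0.0904] rows 3 per row [ 0.0006 -0.0001  0.0301] F [-0.3  0.1  0.8]
```

View pics/w2.png

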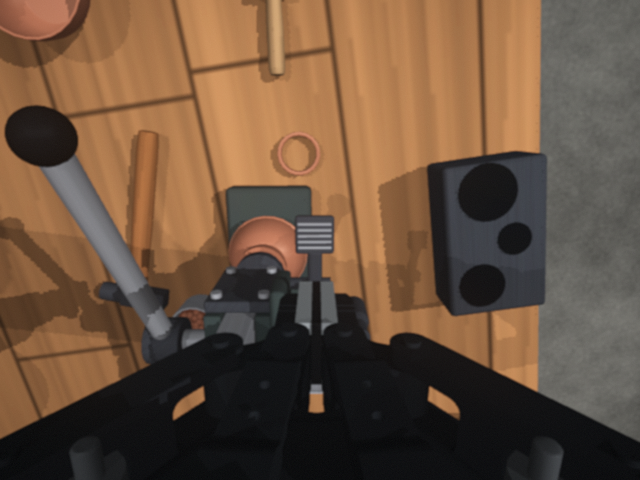

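```bash
python3 - <<'E'
from h import *
o=arm.observe();k=arm.calibration('wrist');M=np.array(k['mount']);R=np.array(o['ee_rot'])
def ray(u,v,z):
    d=R@(M[:3,:3]@np.linalg.solve(k['K'],[u,v,1]));c=R@M[:3,3]+o['ee_pos'];return (c+d*(z-c[2])/d[2]).round(4)
for p in ((314,234),(296,216),(331,216),(296,252),(333,252)): print(p,ray(*p,.264))
print(M.round(3))
E
```

```text
(314, 234) [0.6939 0.1109 0.264 ]
(296, 216) [0.6842 0.1246 0.264 ]
(331, 216) [0.7067 0.1213 0.264 ]
(296, 252) [0.6802 0.1004 0.264 ]
(333, 252) [0.7046 0.0968 0.264 ]
[[-0.    -0.963 -0.269  0.067]
 [ 1.    -0.     0.     0.001]
 [-0.    -0.269  0.963 -0.124]
 [ 0.     0.     0.     1.   ]]
```

>>> move_arm --steps '[{"tx":0.001,"ty":-0.001,"tz":0.03,"ax":0,"ay":0,"az":0,"claw":0},{"tx":0.001,"ty":0,"tz":0.03,"ax":0,"ay":0,"az":0,"claw":0},{"tx":0,"ty":0,"tz":0.025,"ax":0,"ay":0,"az":0,"claw":0},{"tx":0,"ty":0,"tz":0.005,"ax":0,"ay":0,"az":0,"claw":0},{"tx":0,"ty":0,"tz":0.003,"ax":0,"ay":0,"az":0,"claw":0}]'

```text
time: 4.72
ee_pos: [0.6932, 0.1121, 0.2873]
ee_rot: [[0.147, 0.989, -0.001], [0.989, -0.147, -0.0], [-0.0, -0.001, -1.0]]
ft_force: [0.6, 1.1, 0.7]
opening: 0.0001
```

>>> move_arm --steps '[{"tx":0,"ty":0,"tz":0.003,"ax":0,"ay":0,"az":0,"claw":0},{"tx":0,"ty":0,"tz":0.003,"ax":0,"ay":0,"az":0,"claw":0},{"tx":0,"ty":0,"tz":0.002,"ax":0,"ay":0,"az":0,"claw":0}]'

```text
time: 4.97
ee_pos: [0.6944, 0.1136, 0.2811]
ee_rot: [[0.146, 0.989, 0.003], [0.989, -0.146, 0.001], [0.001, 0.003, -1.0]]
ft_force: [0.7, 2.4, 5.0]
opening: -0.0001
```

>>> move_arm --steps '[{"tx":0,"ty":0,"tz":0.002,"ax":0,"ay":0,"az":0,"claw":0},{"tx":0,"ty":0,"tz":0.002,"ax":0,"ay":0,"az":0,"claw":0},{"tx":0,"ty":0,"tz":0.001,"ax":0,"ay":0,"az":0,"claw":0}]'

```text
time: 5.22
ee_pos: [0.6939, 0.1138, 0.2745]
ee_rot: [[0.145, 0.989, 0.001], [0.989, -0.145, -0.0], [0.0, 0.001, -1.0]]
ft_force: [-0.0, 0.4, 0.9]
opening: -0.0003
```

>>> move_arm --steps '[{"tx":0,"ty":0,"tz":0.002,"ax":0,"ay":0,"az":0,"claw":0},{"tx":0,"ty":0,"tz":0.002,"ax":0,"ay":0,"az":0,"claw":0}]'

```text
time: 5.38
ee_pos: [0.6936, 0.1135, 0.2698]
ee_rot: [[0.145, 0.989, -0.001], [0.989, -0.145, -0.0], [-0.001, -0.001, -1.0]]
ft_force: [0.2, 0.3, -0.3]
opening: -0.0001
```

```bash
python3 - <<'E'
from h import *
print(arm.observe()['ft_force'])
im=snap('side','s3'); cv2.imwrite('pics/s3c.png',cv2.resize(im[190:370,190:390,::-1],(800,720)[:2] if 0 else (660,594),interpolation=cv2.INTER_CUBIC))
for t in ('pawl_tab',):print(t,[(round(d['confidence'],2),w('side',d['point']).round(4)) for d in arm.place_of('side',t)[:2]])
E
```

```text
[ 0.15539327  0.32779634 -0.25635992]
pawl_tab [(0.65, array([0.6924, 0.1142, 0.2439]))]
```

View pics/s3c.png

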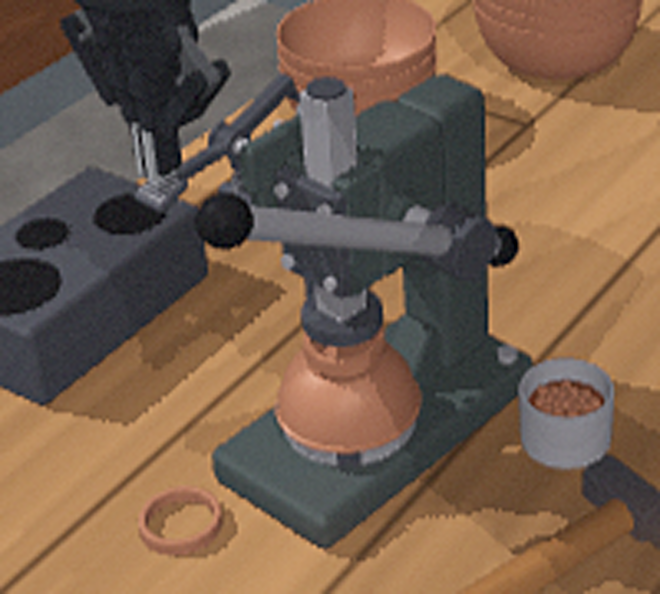

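```bash
cat >> h.py <<'E'
def tipW(l,s=.172):
    v=np.load('v.npy');a=.62-l;c,sn=np.cos(v[2]),np.sin(v[2]);p=(-s*np.cos(a),-.075)
    return np.array([v[0]+c*p[0]-sn*p[1],v[1]+sn*p[0]+c*p[1],.195+s*np.sin(a)+.009/np.cos(a)+.011*abs(np.tan(a))+.019])
E
python3 - <<'E'
from h import *
for l in np.arange(.056,1.2,.1): print(round(l,3),tipW(l).round(4))
o=arm.observe();t=tipW(.056);R=np.array(o['ee_rot']);print((R.T@(np.r_[t[:2],.37]-o['ee_pos'])).round(4))
E
```

```text
0.056 [0.5647 0.1587 0.3236]
0.156 [0.566  0.1671 0.3065]
0.256 [0.567  0.1739 0.2891]
0.356 [0.5677 0.1792 0.2712]
0.456 [0.5683 0.1828 0.253 ]
0.556 [0.5686 0.1847 0.2347]
0.656 [0.5686 0.185  0.2172]
0.756 [0.5684 0.1835 0.2013]
0.856 [0.5679 0.1804 0.1857]
0.956 [0.5672 0.1756 0.1707]
1.056 [0.5663 0.1692 0.1564]
1.156 [0.5651 0.1612 0.1432]
[ 0.026  -0.1341 -0.1004]
```

>>> move_arm --steps '[{"tx":0,"ty":0,"tz":-0.02,"ax":0,"ay":0,"az":0,"claw":0},{"tx":0,"ty":0,"tz":-0.025,"ax":0,"ay":0,"az":0,"claw":0},{"tx":0,"ty":0,"tz":-0.03,"ax":0,"ay":0,"az":0,"claw":0},{"tx":0,"ty":0,"tz":-0.025,"ax":0,"ay":0,"az":0,"claw":0},{"tx":0,"ty":0,"tz":0,"ax":0,"ay":0,"az":0,"claw":0}]'

```text
time: 5.9
ee_pos: [0.6947, 0.1136, 0.3763]
ee_rot: [[0.146, 0.989, 0.008], [0.989, -0.146, 0.001], [0.002, 0.008, -1.0]]
ft_force: [-0.2, -0.3, 0.0]
opening: -0.0
```

>>> move_arm --steps '[{"tx":0.0065,"ty":-0.0335,"tz":0,"ax":0,"ay":0,"az":0,"claw":0},{"tx":0.0065,"ty":-0.0335,"tz":0,"ax":0,"ay":0,"az":0,"claw":0},{"tx":0.0065,"ty":-0.0335,"tz":0,"ax":0,"ay":0,"az":0,"claw":0},{"tx":0.0065,"ty":-0.0335,"tz":0,"ax":0,"ay":0,"az":0,"claw":0},{"tx":0,"ty":0,"tz":0,"ax":0,"ay":0,"az":0,"claw":0}]'

```text
time: 6.32
ee_pos: [0.5606, 0.1604, 0.3704]
ee_rot: [[0.143, 0.99, -0.002], [0.99, -0.143, 0.0], [-0.0, -0.002, -1.0]]
ft_force: [-0.7, 0.3, 1.1]
opening: 0.0003
```

```bash
python3 - <<'E'
from h import *
o=arm.observe();print(o['ee_pos'],o['ee_rot'].round(3))
snap('wrist','w4')
for t in ('pawl_tab','lever_grip','lever_end'):print(t,[(round(d['confidence'],2),w('wrist',d['point']).round(4)) for d in arm.place_of('wrist',t)[:2]])
go(tipW(.056)+[0,0,.005])
E
```

```text
[0.56062057 0.16039787 0.3704497 ] [[ 0.143  0.99  -0.002]
 [ 0.99  -0.143  0.   ]
 [-0.    -0.002 -1.   ]]
pawl_tab [(0.82, array([0.6997, 0.1134, 0.2478]))]
lever_grip [(0.57, array([0.5752, 0.1623, 0.2912]))]
lever_end [(0.91, array([0.5763, 0.1878, 0.3095]))]
t 6.52 tool shift [ 0.0001 -0.0009  0.0416] rows 2 per row [ 0.     -0.0004  0.0208] F [-0.3  0.4  0.7]
```

View pics/w4.png

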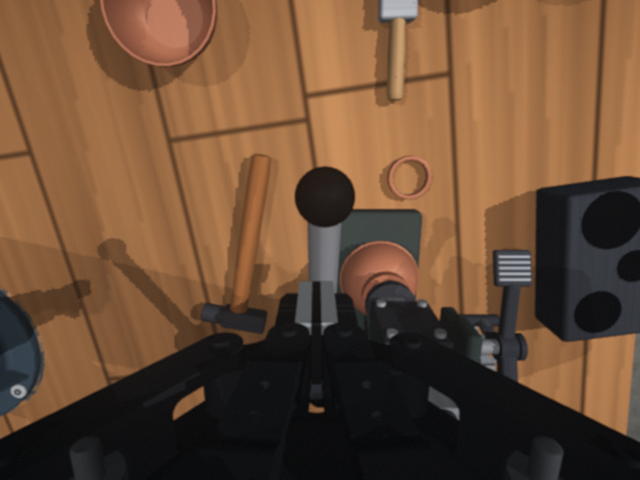

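```bash
python3 - <<'E'
from h import *
o=arm.observe();k=arm.calibration('wrist');M=np.array(k['mount']);R=np.array(o['ee_rot'])
def ray(u,v,z):
    d=R@(M[:3,:3]@np.linalg.solve(k['K'],[u,v,1]));c=R@M[:3,3]+o['ee_pos'];return (c+d*(z-c[2])/d[2]).round(4)
print(o['ee_pos'],R.round(3))
for p,z in (((325,197),.31),((324.5,240),.297),((324,265),.29)): X=ray(*p,z);print(p,X,'in tool',(R.T@(X-o['ee_pos'])).round(4))
E
```

```text
[0.56557984 0.15856394 0.37013749] [[ 0.146  0.989  0.   ]
 [ 0.989 -0.146 -0.   ]
 [-0.     0.    -1.   ]]
(325, 197) [0.576  0.1928 0.31  ] in tool [0.0354 0.0053 0.0601]
(324.5, 240) [0.5725 0.1672 0.297 ] in tool [0.0096 0.0056 0.0731]
(324, 265) [0.57   0.1504 0.29  ] in tool [-0.0074  0.0055  0.0801]
```

>>> move_arm --steps '[{"tx":0,"ty":0.004,"tz":0.02,"ax":0,"ay":0,"az":0,"claw":0},{"tx":0,"ty":0,"tz":0.018,"ax":0,"ay":0,"az":0,"claw":0},{"tx":0,"ty":0,"tz":0.004,"ax":0,"ay":0,"az":0,"claw":0},{"tx":0,"ty":0,"tz":0.003,"ax":0,"ay":0,"az":0,"claw":0},{"tx":0,"ty":0,"tz":0.003,"ax":0,"ay":0,"az":0,"claw":0}]'

```text
time: 6.93
ee_pos: [0.5696, 0.1581, 0.3225]
ee_rot: [[0.146, 0.989, 0.0], [0.989, -0.146, 0.0], [0.0, 0.0, -1.0]]
ft_force: [-0.1, -0.5, -0.1]
opening: -0.0003
```

>>> move_arm --steps '[{"tx":0.001,"ty":0,"tz":0.003,"ax":0,"ay":0,"az":0,"claw":0},{"tx":0.001,"ty":0,"tz":0.003,"ax":0,"ay":0,"az":0,"claw":0},{"tx":0.002,"ty":0,"tz":0.004,"ax":0,"ay":0,"az":0,"claw":0},{"tx":0.002,"ty":0,"tz":0.004,"ax":0,"ay":0,"az":0,"claw":0}]'

```text
time: 7.27
ee_pos: [0.5704, 0.1645, 0.3095]
ee_rot: [[0.145, 0.989, 0.003], [0.989, -0.145, 0.001], [0.001, 0.003, -1.0]]
ft_force: [-0.5, 0.0, 5.1]
opening: 0.0001
```

```bash
python3 - <<'E'
from h import *
v=np.load('v.npy');v[0]+=.004;v[1]-=.0006;np.save('v.npy',v)
o=arm.observe();print(o['ee_pos'],o['ft_force'])
im=snap('side','s5'); cv2.imwrite('pics/s5c.png',cv2.resize(im[170:350,170:370,::-1],(660,594),interpolation=cv2.INTER_CUBIC))
for t in ('pawl_tab','lever_end'):print(t,[(round(d['confidence'],2),w('side',d['point']).round(4)) for d in arm.place_of('side',t)[:2]])
for l in (.156,.256): go(tipW(l))
E
```

```text
[0.57043161 0.16449384 0.30952574] [-0.48372644  0.03482903  5.10978303]
pawl_tab [(0.61, array([0.6916, 0.1132, 0.2405]))]
lever_end [(0.81, array([0.5722, 0.1992, 0.2959]))]
t 7.42 tool shift [ 0.0021 -0.0004  0.0022] rows 1 per row [ 0.0021 -0.0004  0.0022] F [ 0.4 -0.8 -0.1]
t 7.42 tool shift [ 0.009  -0.0004  0.0197] rows 1 per row [ 0.009  -0.0004  0.0197] F [ 0.4 -0.8 -0.1]
```

View pics/s5c.png

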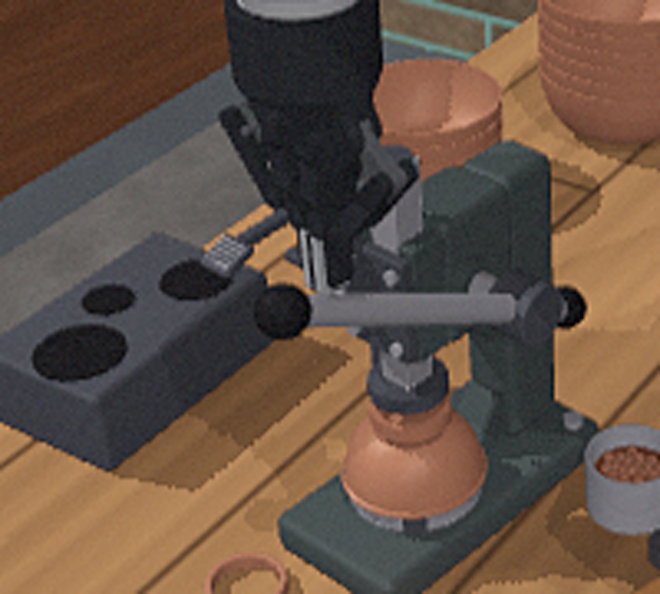

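>>> move_arm --steps '[{"tx":0.003,"ty":0,"tz":0.0075,"ax":0,"ay":0,"az":0,"claw":0},{"tx":0.003,"ty":0,"tz":0.0075,"ax":0,"ay":0,"az":0,"claw":0},{"tx":0.003,"ty":0,"tz":0.0075,"ax":0,"ay":0,"az":0,"claw":0},{"tx":0.003,"ty":0,"tz":0.0075,"ax":0,"ay":0,"az":0,"claw":0},{"tx":0.002,"ty":0,"tz":0.0075,"ax":0,"ay":0,"az":0,"claw":0}]'

```text
time: 7.83
ee_pos: [0.5723, 0.1786, 0.2714]
ee_rot: [[0.145, 0.989, 0.002], [0.989, -0.145, 0.001], [0.001, 0.002, -1.0]]
ft_force: [0.3, 2.1, 6.1]
opening: -0.0002
```

>>> move_arm --steps '[{"tx":0.002,"ty":0,"tz":0.008,"ax":0,"ay":0,"az":0,"claw":0},{"tx":0.002,"ty":0,"tz":0.008,"ax":0,"ay":0,"az":0,"claw":0},{"tx":0.001,"ty":0,"tz":0.008,"ax":0,"ay":0,"az":0,"claw":0},{"tx":0.001,"ty":0,"tz":0.008,"ax":0,"ay":0,"az":0,"claw":0},{"tx":0,"ty":0,"tz":0.005,"ax":0,"ay":0,"az":0,"claw":0}]'

```text
time: 8.25
ee_pos: [0.573, 0.1845, 0.2338]
ee_rot: [[0.145, 0.989, 0.001], [0.989, -0.145, 0.001], [0.001, 0.001, -1.0]]
ft_force: [1.2, 2.1, 4.7]
opening: 0.0001
```

```bash
python3 - <<'E'
from h import *
o=arm.observe();print(o['ee_pos'],o['ft_force'])
im=snap('side','s6'); cv2.imwrite('pics/s6c.png',cv2.resize(im[170:350,170:370,::-1],(660,594),interpolation=cv2.INTER_CUBIC))
for t in ('pawl_tab','lever_end','ring_top'):print(t,[(round(d['confidence'],2),w('side',d['point']).round(4)) for d in arm.place_of('side',t)[:2]])
for l in (.556,.656,.856,1.056): go(tipW(l))
E
```

```text
[0.57299471 0.18449864 0.23379475] [1.21841387 2.13171361 4.67517596]
pawl_tab []
lever_end [(0.94, array([0.5742, 0.2255, 0.2085]))]
ring_top [(0.56, array([0.6216, 0.0379, 0.1003]))]
t 8.45 tool shift [ 0.0003 -0.0001 -0.001 ] rows 1 per row [ 0.0003 -0.0001 -0.001 ] F [ 0.4 -0.2  0. ]
t 8.45 tool shift [ 0.0006 -0.0001  0.0166] rows 1 per row [ 0.0006 -0.0001  0.0166] F [ 0.4 -0.2  0. ]
t 8.45 tool shift [-0.004  -0.      0.0481] rows 2 per row [-0.002 -0.     0.024] F [ 0.4 -0.2  0. ]
t 8.45 tool shift [-0.0154 -0.      0.0774] rows 2 per row [-0.0077 -0.      0.0387] F [ 0.4 -0.2  0. ]
```

View pics/s6c.png

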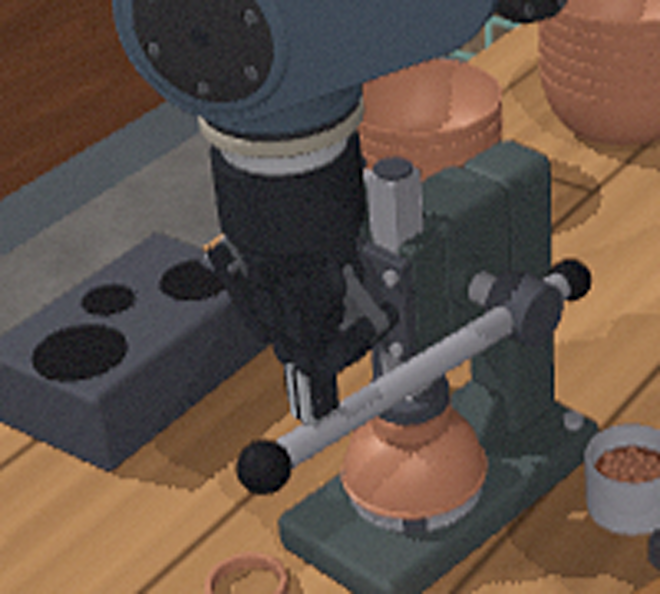

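>>> move_arm --steps '[{"tx":0,"ty":0,"tz":0.005,"ax":0,"ay":0,"az":0,"claw":0},{"tx":0,"ty":0,"tz":0.005,"ax":0,"ay":0,"az":0,"claw":0},{"tx":0,"ty":0,"tz":0.005,"ax":0,"ay":0,"az":0,"claw":0},{"tx":0,"ty":0,"tz":0.004,"ax":0,"ay":0,"az":0,"claw":0},{"tx":0,"ty":0,"tz":0.004,"ax":0,"ay":0,"az":0,"claw":0}]'

```text
time: 8.87
ee_pos: [0.5731, 0.1843, 0.2111]
ee_rot: [[0.146, 0.989, 0.001], [0.989, -0.146, 0.001], [0.001, 0.001, -1.0]]
ft_force: [-1.4, 1.9, 10.0]
opening: -0.0003
```

>>> move_arm --steps '[{"tx":-0.001,"ty":0,"tz":0.004,"ax":0,"ay":0,"az":0,"claw":0},{"tx":-0.001,"ty":0,"tz":0.004,"ax":0,"ay":0,"az":0,"claw":0},{"tx":-0.001,"ty":0,"tz":0.004,"ax":0,"ay":0,"az":0,"claw":0},{"tx":-0.001,"ty":0,"tz":0.004,"ax":0,"ay":0,"az":0,"claw":0},{"tx":-0.001,"ty":0,"tz":0.004,"ax":0,"ay":0,"az":0,"claw":0}]'

```text
time: 9.28
ee_pos: [0.5729, 0.18, 0.1915]
ee_rot: [[0.145, 0.989, 0.003], [0.989, -0.145, 0.002], [0.003, 0.003, -1.0]]
ft_force: [1.2, 9.6, 9.3]
opening: 0.0
```

```bash
python3 - <<'E'
from h import *
o=arm.observe();print(o['ee_pos'],o['ft_force'])
for l in (.856,.956,1.006,1.056): go(tipW(l))
E
```

```text
[0.57288381 0.18001239 0.19149716] [1.20472594 9.60495219 9.30000638]
t 9.28 tool shift [-0.0004 -0.0009  0.0058] rows 1 per row [-0.0004 -0.0009  0.0058] F [1.2 9.6 9.3]
t 9.28 tool shift [-0.0053 -0.001   0.0208] rows 1 per row [-0.0053 -0.001   0.0208] F [1.2 9.6 9.3]
t 9.28 tool shift [-0.0083 -0.001   0.028 ] rows 1 per row [-0.0083 -0.001   0.028 ] F [1.2 9.6 9.3]
t 9.28 tool shift [-0.0118 -0.001   0.035 ] rows 1 per row [-0.0118 -0.001   0.035 ] F [1.2 9.6 9.3]
```

>>> move_arm --steps '[{"tx":-0.0005,"ty":0,"tz":0.004,"ax":0,"ay":0,"az":0,"claw":0},{"tx":-0.0005,"ty":0,"tz":0.004,"ax":0,"ay":0,"az":0,"claw":0},{"tx":-0.0005,"ty":0,"tz":0.004,"ax":0,"ay":0,"az":0,"claw":0},{"tx":-0.0005,"ty":0,"tz":0.004,"ax":0,"ay":0,"az":0,"claw":0}]'

```text
time: 9.62
ee_pos: [0.5725, 0.1775, 0.1754]
ee_rot: [[0.145, 0.989, 0.003], [0.989, -0.145, 0.001], [0.001, 0.002, -1.0]]
ft_force: [0.2, 2.8, 10.6]
opening: -0.0001
```

>>> move_arm --steps '[{"tx":-0.0005,"ty":0,"tz":0.003,"ax":0,"ay":0,"az":0,"claw":0},{"tx":-0.0005,"ty":0,"tz":0.003,"ax":0,"ay":0,"az":0,"claw":0}]'

```text
time: 9.78
ee_pos: [0.5723, 0.1761, 0.1694]
ee_rot: [[0.145, 0.989, 0.002], [0.989, -0.145, 0.0], [0.001, 0.002, -1.0]]
ft_force: [-0.1, 0.7, 11.4]
opening: -0.0003
```

```bash
python3 - <<'E'
from h import *
o=arm.observe();print(o['ee_pos'],o['ft_force'])
im=snap('side','s7'); cv2.imwrite('pics/s7c.png',cv2.resize(im[170:350,170:370,::-1],(660,594),interpolation=cv2.INTER_CUBIC))
for t in ('pawl_tab','lever_end','ring_top','bowl'):print(t,[(round(d['confidence'],2),w('side',d['point']).round(4)) for d in arm.place_of('side',t)[:2]])
for l in (.956,1.006,1.056): go(tipW(l,.178))
E
```

```text
[0.57231627 0.17612364 0.16935479] [-0.14427125  0.72727962 11.44790069]
pawl_tab [(0.51, array([0.5692, 0.1931, 0.14  ])), (0.39, array([0.695 , 0.1138, 0.2433]))]
lever_end [(0.87, array([0.574 , 0.2147, 0.1287]))]
ring_top [(0.53, array([0.6229, 0.0388, 0.0939]))]
bowl [(0.79, array([0.6249, 0.0365, 0.0473]))]
t 10.03 tool shift [ 0.0045 -0.0008  0.0003] rows 1 per row [ 0.0045 -0.0008  0.0003] F [1.9 1.2 5.9]
t 10.03 tool shift [ 0.0014 -0.0008  0.0078] rows 1 per row [ 0.0014 -0.0008  0.0078] F [1.9 1.2 5.9]
t 10.03 tool shift [-0.0022 -0.0008  0.0151] rows 1 per row [-0.0022 -0.0008  0.0151] F [1.9 1.2 5.9]
```

View pics/s7c.png

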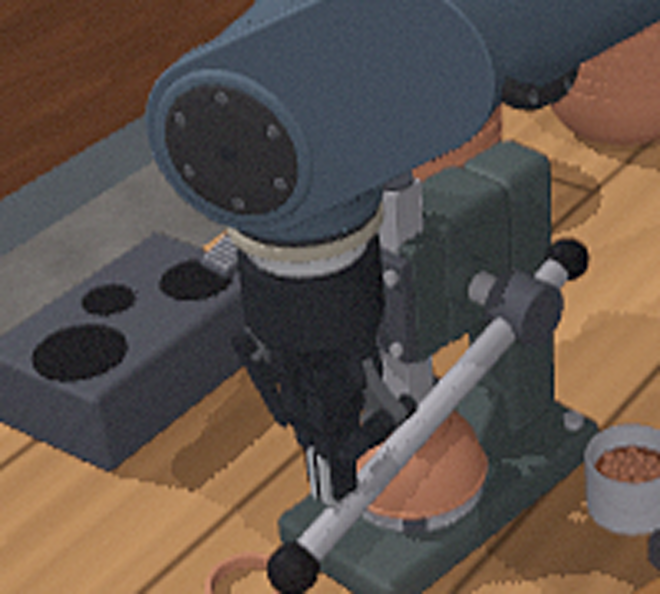

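>>> move_arm --steps '[{"tx":-0.0005,"ty":0,"tz":0.002,"ax":0,"ay":0,"az":0,"claw":0},{"tx":-0.0005,"ty":0,"tz":0.002,"ax":0,"ay":0,"az":0,"claw":0}]'

```text
time: 10.2
ee_pos: [0.5721, 0.1751, 0.1655]
ee_rot: [[0.145, 0.989, 0.002], [0.989, -0.145, 0.0], [0.0, 0.002, -1.0]]
ft_force: [0.4, -0.0, 10.1]
opening: -0.0001
```

>>> move_arm --steps '[{"tx":-0.0005,"ty":0,"tz":0.002,"ax":0,"ay":0,"az":0,"claw":0}]'

```text
time: 10.28
ee_pos: [0.5721, 0.1745, 0.1635]
ee_rot: [[0.145, 0.989, 0.002], [0.989, -0.145, -0.0], [0.0, 0.002, -1.0]]
ft_force: [0.8, 0.2, 12.0]
opening: 0.0
```

>>> move_arm --steps '[{"tx":-0.0005,"ty":0,"tz":0.002,"ax":0,"ay":0,"az":0,"claw":0}]'

```text
time: 10.37
ee_pos: [0.572, 0.1739, 0.1615]
ee_rot: [[0.145, 0.989, 0.002], [0.989, -0.145, -0.0], [0.0, 0.002, -1.0]]
ft_force: [-0.0, -0.2, 11.2]
opening: 0.0001
```

>>> move_arm --steps '[{"tx":-0.0005,"ty":0,"tz":0.002,"ax":0,"ay":0,"az":0,"claw":0}]'

```text
time: 10.45
ee_pos: [0.5719, 0.1733, 0.1594]
ee_rot: [[0.145, 0.989, 0.002], [0.989, -0.145, -0.0], [-0.0, 0.002, -1.0]]
ft_force: [-0.0, -1.6, 10.7]
opening: -0.0002
```

>>> move_arm --steps '[{"tx":-0.0005,"ty":0,"tz":0.0015,"ax":0,"ay":0,"az":0,"claw":0}]'

```text
time: 10.53
ee_pos: [0.5719, 0.173, 0.158]
ee_rot: [[0.145, 0.989, 0.002], [0.989, -0.145, 0.0], [0.0, 0.002, -1.0]]
ft_force: [0.6, 1.9, 12.6]
opening: -0.0002
```

>>> move_arm --steps '[{"tx":-0.0005,"ty":0,"tz":0.0015,"ax":0,"ay":0,"az":0,"claw":0}]'

```text
time: 10.62
ee_pos: [0.5719, 0.1726, 0.1568]
ee_rot: [[0.145, 0.989, 0.003], [0.989, -0.145, 0.0], [0.001, 0.003, -1.0]]
ft_force: [0.0, 1.6, 15.7]
opening: -0.0
```

>>> move_arm --steps '[{"tx":-0.0005,"ty":0,"tz":0.0015,"ax":0,"ay":0,"az":0,"claw":0}]'

```text
time: 10.7
ee_pos: [0.5719, 0.1722, 0.1555]
ee_rot: [[0.145, 0.989, 0.003], [0.989, -0.145, 0.0], [0.001, 0.003, -1.0]]
ft_force: [-1.0, 1.6, 17.0]
opening: 0.0001
```

```bash
python3 - <<'E'
from h import *
o=arm.observe();print(o['ee_pos'],o['ft_force'])
im=snap('side','s8')
for t in ('lever_end','ring_top','bowl'):print(t,[(round(d['confidence'],2),w('side',d['point']).round(4)) for d in arm.place_of('side',t)[:2]])
E
```

```text
[0.57192684 0.1721893  0.15550407] [-0.99828173  1.60574682 16.99009491]
lever_end [(0.77, array([0.5747, 0.209 , 0.1108]))]
ring_top []
bowl [(0.92, array([0.6234, 0.0368, 0.0471])), (0.47, array([0.6787, 0.1528, 0.002 ]))]
```

>>> move_arm --steps '[{"tx":0,"ty":0,"tz":0.0015,"ax":0,"ay":0,"az":0,"claw":0}]'

```text
time: 10.98
ee_pos: [0.572, 0.1721, 0.1544]
ee_rot: [[0.145, 0.989, 0.003], [0.989, -0.145, 0.0], [0.0, 0.003, -1.0]]
ft_force: [-2.6, -2.4, 21.0]
opening: -0.0002
```

>>> move_arm --steps '[{"tx":0,"ty":0,"tz":0.0015,"ax":0,"ay":0,"az":0,"claw":0}]'

```text
time: 11.07
ee_pos: [0.5721, 0.1722, 0.1531]
ee_rot: [[0.145, 0.989, 0.004], [0.989, -0.145, 0.0], [0.001, 0.003, -1.0]]
ft_force: [0.7, 6.7, 18.6]
opening: 0.0003
```

>>> move_arm --steps '[{"tx":0,"ty":0,"tz":0,"ax":0,"ay":0,"az":0,"claw":0},{"tx":0,"ty":0,"tz":0,"ax":0,"ay":0,"az":0,"claw":0},{"tx":0,"ty":0,"tz":0,"ax":0,"ay":0,"az":0,"claw":0}]'

```text
time: 11.32
ee_pos: [0.5723, 0.1726, 0.1529]
ee_rot: [[0.145, 0.989, 0.004], [0.989, -0.145, 0.001], [0.002, 0.004, -1.0]]
ft_force: [0.2, 3.2, 14.8]
opening: 0.0003
```

```bash
python3 - <<'E'
from h import *
o=arm.observe();print(o['ee_pos'],o['ft_force'],o['time'])
im=snap('side','s9'); cv2.imwrite('pics/s9c.png',cv2.resize(im[170:350,170:370,::-1],(660,594),interpolation=cv2.INTER_CUBIC))
for t in ('lever_end','ring_top'):print(t,[(round(d['confidence'],2),w('side',d['point']).round(4)) for d in arm.place_of('side',t)[:2]])
snap('wrist','w9')
for t in ('lever_end',):print(t,[(round(d['confidence'],2),w('wrist',d['point']).round(4)) for d in arm.place_of('wrist',t)[:2]])
E
```

```text
[0.57230045 0.17259656 0.1529388 ] [ 0.19814114  3.19073267 14.82717212] 11.3167
lever_end [(0.94, array([0.5761, 0.2097, 0.1086]))]
ring_top []
lever_end [(0.95, array([0.5721, 0.2053, 0.1074]))]
```

View pics/s9c.png

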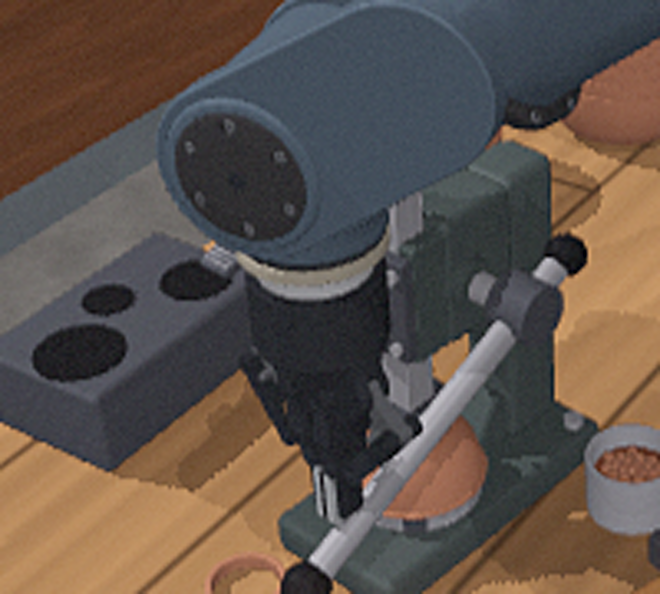

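View pics/w9.png

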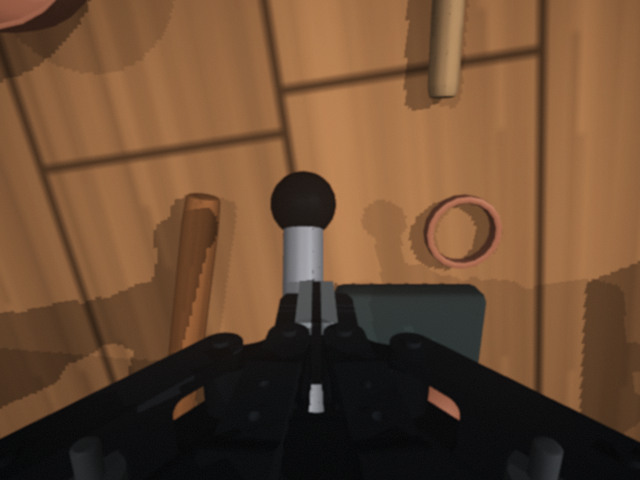

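```bash
python3 - <<'E'
from h import *
o=arm.observe();k=arm.calibration('wrist');M=np.array(k['mount']);R=np.array(o['ee_rot'])
def ray(u,v,z):
    d=R@(M[:3,:3]@np.linalg.solve(k['K'],[u,v,1]));c=R@M[:3,3]+o['ee_pos'];return (c+d*(z-c[2])/d[2])
for p,z in (((303,202),.109),((303.5,240),.118),((303.5,270),.122)): X=ray(*p,z);print(p,X.round(4),'in tool',(R.T@(X-o['ee_pos'])).round(4))
# finger tips mid
print((np.array(k['K'])@ (M[:3,:3].T@(np.array([0.011,0,.019])-M[:3,3])))) 
q=np.array(k['K'])@ (M[:3,:3].T@(np.array([0.011,0,.019])-M[:3,3]));print(q/q[2])
E
```

```text
(303, 202) [0.5728 0.2089 0.109 ] in tool [ 0.0359 -0.0049  0.044 ]
(303.5, 240) [0.571  0.1938 0.118 ] in tool [ 0.0208 -0.0046  0.0349]
(303.5, 270) [0.5691 0.1815 0.122 ] in tool [ 0.0083 -0.0046  0.0309]
[48.12042636 42.06765269  0.15334952]
[313.79573507 274.32529172   1.        ]
```

>>> move_arm --steps '[{"tx":0,"ty":-0.002,"tz":0.0015,"ax":0,"ay":0,"az":0,"claw":0}]'

```text
time: 11.65
ee_pos: [0.5716, 0.1727, 0.1522]
ee_rot: [[0.145, 0.989, 0.007], [0.989, -0.145, 0.001], [0.002, 0.007, -1.0]]
ft_force: [8.5, -1.9, 22.8]
opening: -0.0001
```

>>> move_arm --steps '[{"tx":0,"ty":0,"tz":0.0015,"ax":0,"ay":0,"az":0,"claw":0}]'

```text
time: 11.73
ee_pos: [0.5719, 0.1725, 0.1512]
ee_rot: [[0.145, 0.989, 0.009], [0.989, -0.145, 0.001], [0.002, 0.008, -1.0]]
ft_force: [3.7, -2.5, 24.5]
opening: -0.0002
```

>>> move_arm --steps '[{"tx":0,"ty":0,"tz":0.0015,"ax":0,"ay":0,"az":0,"claw":0}]'

```text
time: 11.82
ee_pos: [0.5719, 0.1722, 0.1499]
ee_rot: [[0.145, 0.989, 0.008], [0.989, -0.145, 0.0], [0.001, 0.008, -1.0]]
ft_force: [2.7, -5.1, 27.9]
opening: 0.0002
```

```bash
python3 - <<'E'
from h import *
o=arm.observe();print(o['ee_pos'],o['ft_force'],o['time'])
im=snap('side','s10')
for t in ('lever_end','ring_top'):print(t,[(round(d['confidence'],2),w('side',d['point']).round(4)) for d in arm.place_of('side',t)[:2]])
E
```

```text
[0.57190006 0.17217173 0.14989755] [ 2.74309425 -5.06060295 27.89688265] 11.8167
lever_end [(0.68, array([0.5729, 0.207 , 0.1032]))]
ring_top []
```

>>> move_arm --steps '[{"tx":0,"ty":0,"tz":-0.005,"ax":0,"ay":0,"az":0,"claw":0},{"tx":0.001,"ty":0,"tz":-0.01,"ax":0,"ay":0,"az":0,"claw":0},{"tx":0.002,"ty":0,"tz":-0.03,"ax":0,"ay":0,"az":0,"claw":0},{"tx":0.002,"ty":0,"tz":-0.04,"ax":0,"ay":0,"az":0,"claw":0},{"tx":0.002,"ty":0,"tz":-0.04,"ax":0,"ay":0,"az":0,"claw":0}]'

```text
time: 12.38
ee_pos: [0.569, 0.179, 0.2722]
ee_rot: [[0.145, 0.989, -0.004], [0.989, -0.145, -0.001], [-0.002, -0.003, -1.0]]
ft_force: [1.0, 0.1, -0.3]
opening: 0.0002
```

>>> move_arm --steps '[{"tx":0,"ty":-0.01,"tz":-0.04,"ax":0,"ay":0,"az":0,"claw":0},{"tx":0,"ty":-0.01,"tz":-0.04,"ax":0,"ay":0,"az":0,"claw":0},{"tx":0,"ty":-0.01,"tz":-0.04,"ax":0,"ay":0,"az":0,"claw":0},{"tx":0,"ty":0,"tz":-0.02,"ax":0,"ay":0,"az":0,"claw":0},{"tx":0,"ty":0,"tz":0,"ax":0,"ay":0,"az":0,"claw":0}]'

```text
time: 12.8
ee_pos: [0.5406, 0.1839, 0.4168]
ee_rot: [[0.145, 0.989, 0.007], [0.989, -0.145, 0.001], [0.002, 0.006, -1.0]]
ft_force: [0.6, 0.0, 0.2]
opening: -0.0
```

```bash
python3 - <<'E'
from h import *
o=arm.observe();print(o['ee_pos'],o['ft_force'],o['time'])
im=snap('side','s11'); cv2.imwrite('pics/s11c.png',cv2.resize(im[190:370,190:390,::-1],(660,594),interpolation=cv2.INTER_CUBIC))
for c in('side','top'):
  if c=='top':snap(c,'t11')
  for t in ('lever_end','lever_grip','ring_top','bowl','pawl_tab'):print(c,t,[(round(d['confidence'],2),w(c,d['point']).round(4)) for d in arm.place_of(c,t)[:2]])
snap('wrist','w11')
E
```

```text
[0.54055869 0.18387488 0.41681164] [0.6378973  0.04464129 0.23022169] 12.8
side lever_end [(0.85, array([0.5763, 0.2062, 0.1074]))]
side lever_grip [(0.57, array([0.5663, 0.1802, 0.1203]))]
side ring_top [(0.43, array([0.6226, 0.0409, 0.0937])), (0.26, array([0.6249, 0.0388, 0.0456]))]
side bowl [(0.74, array([0.6254, 0.0375, 0.0439])), (0.38, array([ 0.5021, -0.5023, -0.0075]))]
side pawl_tab [(0.88, array([0.6929, 0.1147, 0.2447]))]
top lever_end [(0.88, array([0.5787, 0.2114, 0.1032]))]
top lever_grip []
top ring_top []
top bowl [(0.79, array([0.6175, 0.034 , 0.0454])), (0.34, array([0.4571, 0.0953, 0.0007]))]
top pawl_tab [(0.53, array([0.695 , 0.1121, 0.2418]))]
```

View pics/s11c.png

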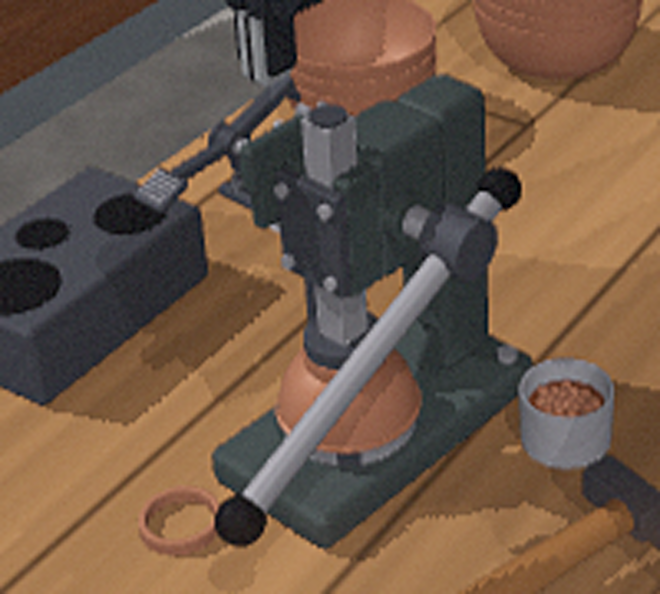

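View pics/w11.png

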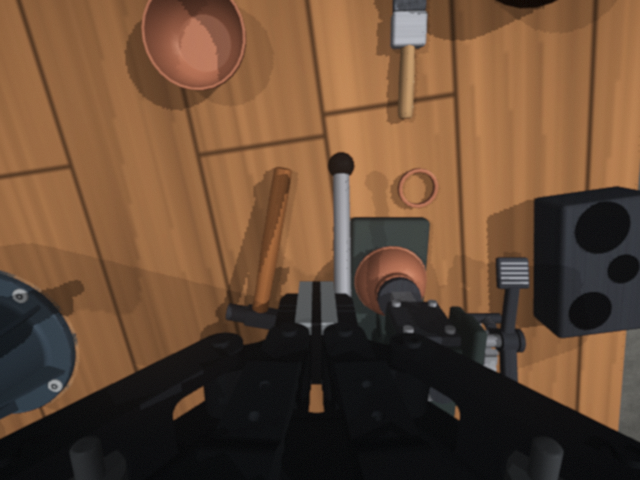

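```bash
python3 - <<'E'
from h import *
for z in (.295,.276,.275,.274): print(z,proj('side',np.array([.6223,.0361,z])))
a=cv2.imread('pics/side0.png');b=cv2.imread('pics/s11.png')
g=lambda i:cv2.cvtColor(i,cv2.COLOR_BGR2GRAY)
T=g(a)[211:229,278:301]
T=cv2.resize(T,None,fx=8,fy=8,interpolation=cv2.INTER_CUBIC)
B=cv2.resize(g(b)[200:260,265:315],None,fx=8,fy=8,interpolation=cv2.INTER_CUBIC)
r=cv2.matchTemplate(B,T,cv2.TM_CCOEFF_NORMED);_,m,_,p=cv2.minMaxLoc(r);print(m,p[0]/8+265-278,p[1]/8+200-211)
# pad + ring zoom side by side
z=np.hstack([cv2.resize(i[275:335,265:325],(390,390),interpolation=cv2.INTER_CUBIC) for i in(a,b)]);cv2.imwrite('pics/cmp.png',z)
E
```

```text
0.295 [288.68553974 216.56194113]
0.276 [289.27281857 224.68875223]
0.275 [289.30342215 225.112247  ]
0.274 [289.33399547 225.53532295]
0.7765727043151855 0.625 8.5
```

View pics/cmp.png

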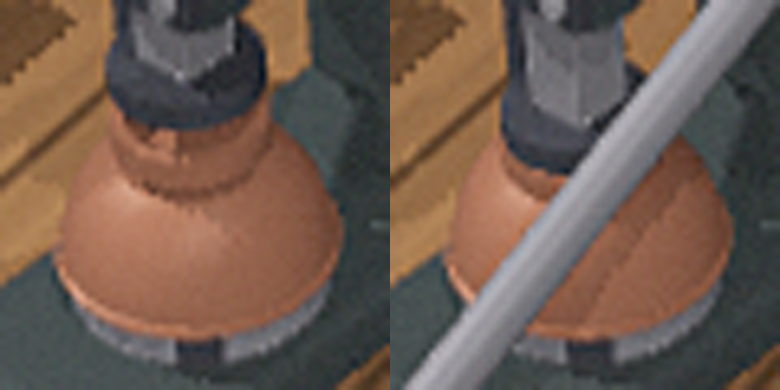

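```bash
python3 - <<'E'
from h import *
print(arm.hand_in(), arm.observe()['time'])
E
```

```text
the job is handed in; nothing more can be done
the job is handed in; nothing more can be done
```

The job is done and handed in at about 13.5 s of the 48 s allowed, with the arm clear of everything.

**Pawl:** I pressed the thumb tab with the closed fingertips, and the force dropped to zero as the pawl flipped. The last pictures put the tab at z 0.242–0.245 m, against 0.264 m at the start, so it has stayed clear.

**Lever and ring:** I pushed the lever down in small steps. It took about 10 N while the ring went on. From a lever angle of about 1.0 rad the force climbed to 28 N, which I took as the ring being home.

**Last checks:**
- The lever stayed down at 1.03–1.06 rad, slightly past the nominal 1.0.
- The ram had dropped about 20 mm.
- The network put the ring top at 94 mm; I expected about 96 mm, and its error is about 4 mm. The lever bar hides part of the ring from the side camera, and the top camera did not find it. That the ring is fully home therefore rests mainly on the force rise and the ram travel.
- The bowl shows no shift in the pictures. The bystanders look untouched, though I did not measure them again.

**One disagreement:** the wrist camera put the bar about 5 mm off to one side of the fingers and then about 5 mm to the other. The fingers stayed on the bar throughout.

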